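Push the sample carrier round the L-shaped slot to the reading head

TASK

Send the sample in for reading: push the round sample carrier along the L-shaped slot of the white deck, round the corner and on until its pin is fully home at the end of the slot by the reading head, then draw the fingers back clear. Push it only by its disc: do not lift or tip it, do not touch the pot it carries, and leave everything else standing where it is.

Things in the scene. Friction and masses are not known exactly. Their poses are not given: they have to be found in the camera images.
- deck: fixed white plate, top 22 mm above the table, with a dark L-shaped slot 12 mm wide, 12 mm deep. Varies in place and yaw. Origin on the table below the centre of the slot's corner. In its own axes it spans x -50 to 152, y -180 to 50 mm; the slot's first leg runs along +y from y = -137 mm to the corner at 0, 0; the second leg leaves along +x and ends at x = 114.5 mm.
- slot_start (a point): on the deck top, over the outer end of the slot's first leg, 132 mm before the corner (axes as the deck's)
- slot_corner (a point): on the deck top, at the centre of the slot's corner (axes as the deck's)
- slot_end (a point): on the deck top, where the carrier's centre is when its pin is fully home against the end of the second leg, 110 mm from the corner (axes as the deck's). Beyond it stands the cream reading head, a fixed box 68 mm tall over deck x 155 to 200 mm, y -40 to 40 mm
- carrier: loose grey disc, 72 mm diameter, 22 mm thick, flat on the deck; a steel pin under its centre, 9 mm diameter, 10 mm long, hangs in the slot with 1.5 mm play to each side. It can lift out and turns freely about the pin. About 0.2 kg, slides with 1 to 4 N. Starts in the first leg, 70 to 130 mm before the corner. Origin at the centre of its underside, level with the deck top; z up
- carried_pot: the capped sample pot fixed on the middle of the carrier's top, not to be touched: 26 mm diameter (cap 30 mm), 32 mm tall, so its top is 54 mm above the deck top; origin at the centre of its underside, on the disc's top face
- pot_elbow: a bystander: loose capped sample pot like the one on the carrier, 26 mm diameter (cap 30 mm), 32 mm tall; origin at the centre of its underside; it stands on the deck inside the elbow of the slot, about 90 mm from the line of either leg
- pot_side: a bystander: loose capped sample pot like the one on the carrier, 26 mm diameter (cap 30 mm), 32 mm tall; origin at the centre of its underside; it stands on the table next to the deck, about 95 mm from the line of the slot's second leg, on the side away from the elbow
- spare_carrier: a bystander: a second, empty carrier (72 mm diameter, 22 mm thick) lying upside down on the table, its 10 mm pin pointing up; origin at the centre of its underside
- reagent: a bystander: white plastic bottle with blue cap, 56 mm diameter, 120 mm tall, on the table; origin under its centre
- wash_jar: a bystander: amber glass jar, 70 mm diameter, 85 mm tall, on the table; origin under its centre
- cuvette_box: a bystander: small cardboard box 90 x 60 x 45 mm on the table; origin under its centre
- beaker: a bystander: open glass beaker, 68 mm diameter, 80 mm tall, on the table; origin under its centre
There are look-alikes about, which are no part of the job. Leave any blue, green or pink look-alike of the carrier alone.

How it is judged (in metres and radians):
On the way, in this order (a step that is already met when the one before it is completed fails the run):
1. the carrier is pushed along the first leg to the corner of the slot (horizontal distance between carrier and slot_corner below 0.006 m).
2. the carrier is pushed along the second leg to the end of the slot (horizontal distance between carrier and slot_end below 0.004 m), for 0.2 s.
At the end, for the whole second after the job is handed in: The carrier rests flat on the deck with its centre within 4 mm of the home point at the end of the slot, at rest; every bystander is within 15 mm of where it stood (horizontal distance between carrier and slot_end below 0.004 m and z of carrier in the frame of deck below 0.025 m and angle between carrier's own z axis and vertical below 0.05 rad and linear speed of carrier below 0.01 m/s and distance of each of pot_elbow, pot_side, spare_carrier, reagent, wash_jar, cuvette_box, beaker from where it was at the start of the episode below 0.015 m); the robot touches nothing.
It fails at once if the carrier is lifted more than 6 mm off the deck (z of carrier in the frame of deck above 0.028 m).
It fails at once if the carrier is tipped by more than 0.15 rad (angle between carrier's own z axis and vertical above 0.15 rad).
It fails at once if the robot touches the pot on the carrier (contact force between any of the fingers, the arm and carried_pot above 0.5 N).
It fails at once if a bystander is pushed more than 15 mm or tipped over (distance of any of pot_elbow, pot_side, spare_carrier, reagent, wash_jar, cuvette_box, beaker from where it was at the start of the episode above 0.015 m or angle between any of pot_elbow, pot_side, spare_carrier, reagent, wash_jar, cuvette_box, beaker's own z axis and vertical above 0.3 rad).
It also fails if it takes over 48 s, if anything falls off the work surface, if the arm or the gripper's body presses on something with over 40 N, if the wrist force passes 120 N, or if a joint passes its speed limit or range.

ROBOT

A 6-joint arm with a two-finger parallel gripper is mounted at the origin on the work surface. World frame = base frame: x ahead of the robot, y to its left, z up, the work surface at z = 0. Lengths are in m, angles in degrees, forces in N, time in s.
With the tool pointing down it reaches from about 0.35 to 0.775 m from the base axis. Payload 7.3 kg.
Tool frame: the origin (TCP) lies on the centre line of the jaws, within the pads' length; the fingertips stand 17 mm ahead of it and the grasp point (between the pads) lies 2 mm behind it; x points along the fingers, y is the direction in which the jaws open and shut, and the axes are right-handed (so a half turn about x gives the same grasp; the last joint's range is limited). The gripper opens to 92 mm and grips with 3 to 60 N. Pads are 19 mm wide; open, the fingers measure 130 mm over their backs; the gripper's body (75 mm by 190 mm) begins 47 mm behind the grasp point.
Start: joints at [-8.365, 19.595, 87.324, -0, 73.075, -8.365], TCP at [0.525, 0, 0.244] pointing down, gripper open.
Joint ranges: [-145.02, 145.02], [-44.19, 115.74], [2.07, 154.8], [-57.11, 237.11], [16.16, 152.29], [-177.93, 177.93]. Speed limits (degrees/s): [147.25, 147.25, 180, 180, 180, 180].

INTERFACE

Orientations are given as a 3x3 rotation matrix whose columns are the frame's x, y, z axes.
In Python, from workcell import ctrl, imaging gives the robot as it stands.
- The arm moves only by the tool arm_command, never from a script. Its argument "commands" is a list of rows, each a list of 3 entries, a list of its own where there are three numbers: the shift along the tool's x, y, z in cm, then the turn, a rotation vector about the tool's x, y, z in rad, then the opening, from -1 (shut) to 1 (fully open). A call has 1 to 20 rows; each row is the pose to reach, as a shift and turn from the pose commanded when the call began, along the tool's axes at that moment; what a row does not reach only later rows make up. A row lasts 1/10 s, in which the tool goes at most 50 mm and 8.59 degrees, less where a joint would pass 70% of its speed; a pose out of reach is approached as far as the arm can. A call with a gripper value outside its range is refused whole. The fingers move at their own pace and stop on an object; the grip force is fixed at half the most. Time passes only in rows, so rows that repeat a pose let the fingers close. It gives the time, the measured TCP pose, the force and the opening at its end, in the units of the state.
- ctrl.get_obs(): the state, without advancing time (a new reading comes with each control period).
- imaging.read_camera(name): name is "scene" or "side" or "wrist"; returns a dict with "frame" (420x560x3 uint8, red, green, blue), "camera_matrix" (3x3 intrinsics, pixels), "rvec" (rotation vector, rad) and "tvec" (3), from world to camera coordinates, as OpenCV has them; the wrist camera has in their place "T_tool_cam" (4x4, takes a point from camera to tool coordinates, whose origin is the TCP and whose axes are the tool frame's). Camera axes: x right, y down, z forward; pixel columns grow to the right and rows downward; lengths in m; the calibration is good to about 2 mm. A picture is of the moment at which its call begins: read the wrist's pose just before it. There is no depth.
- ctrl.job_done(): hands the job in, once; it reports no verdict.
The state is a dict: "t": time; "joint_positions": joint angles; "qd": joint speeds; "effort": joint torques, N m; "ee_pos": TCP position; "tool_rot": TCP orientation; "force": force on the tool from outside, world axes, zero at the start; "torque": the same for the moment, N m; "gripper_width": opening from 0.0 (shut) to 1.0 (fully open).
Only numpy, scipy, OpenCV 4.12 (cv2) and the standard library are available. Lean on these libraries where they do the work, as an engineer would, in place of code of your own. Each camera call takes 0.05 s, during which the arm holds its last target. There are 200 camera calls.

## Working session

There is one attempt and no reset: what is moved stays moved. The work goes in short steps, Python scripts to look and compute and a tool call to move; the robot and the scene stay as the last step left them, time stands still between calls to the robot, and variables do not carry over. Pictures are saved under pics/ and viewed, about 8 in all and at most 12, crops included, and the job is handed in when it is done.

Besides the shell and the picture viewer there is one more tool, called after ">>>" as name(argument=value, ...) on one line, values as JSON. arm_command: Moves the arm, as the interface text tells. Its arguments: {"type":"object","properties":{"commands":{"type":"array"}},"required":["commands"]}

```bash
mkdir -p pics; ls; python3 - <<'E'
from workcell import ctrl, imaging
import cv2,numpy as np
o=ctrl.get_obs(); print(o['t'],o['ee_pos'],np.round(o['tool_rot'],3),o['gripper_width'])
for n in ("scene","side"):
    r=imaging.read_camera(n); f=r["frame"]
    cv2.imwrite(f"pics/{n}0.png",cv2.resize(f[...,::-1],(784,588),interpolation=cv2.INTER_CUBIC)); 
    np.savez(f"{n}0.npz",**{k:np.array(v) for k,v in r.items() if not isinstance(v,str)})
    R=cv2.Rodrigues(np.array(r["rvec"]))[0]; print(n,-R.T@np.array(r["tvec"]).ravel())
E
```

```text
pics
0.0 [5.24612493e-01 9.92800542e-05 2.43037752e-01] [[-0.002  1.     0.   ]
 [ 0.     0.    -1.   ]
 [-1.    -0.002 -0.   ]] 1.0012695458486567
scene [ 1.22831309 -0.57588631  0.69528622]
side [-0.25940556  0.72938828  0.97186699]
```

View pics/scene0.png

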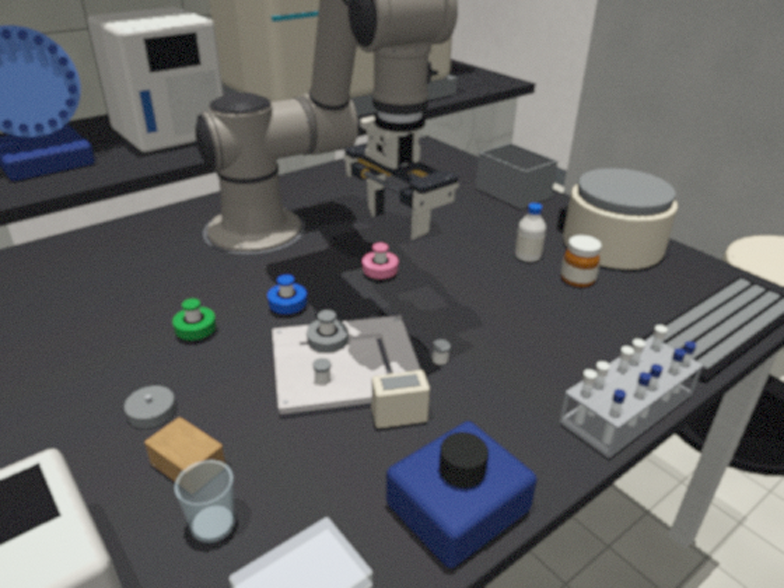

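View pics/side0.png

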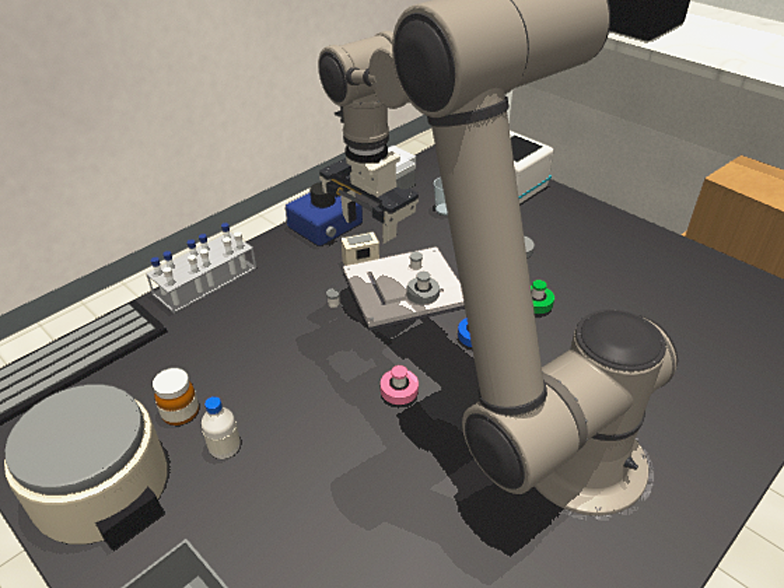

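Scene view: the deck has its far corners at (273,327) and (405,319) and its near corners at (281,408) and (425,395). The slot corner is at about (380,337) and the second leg runs down toward the reading head at (400,398). The grey carrier is at (327,335). The side view agrees.

```bash
cat > h.py <<'E'
import numpy as np,cv2
from scipy.optimize import least_squares
def cam(n,f="0"):
    d=np.load(f"{n}{f}.npz"); return d["frame"],d["camera_matrix"],d["rvec"].ravel(),d["tvec"].ravel()
def ray(K,rv,tv,uv,z):
    R=cv2.Rodrigues(rv)[0]; c=-R.T@tv; d=R.T@np.linalg.inv(K)@np.array([uv[0],uv[1],1.]); return c+d*(z-c[2])/d[2]
def d2w(p,P): # deck->world, P=(x,y,yaw); p Nx3
    c,s=np.cos(P[2]),np.sin(P[2]); p=np.atleast_2d(np.array(p,float)); return np.c_[P[0]+c*p[:,0]-s*p[:,1],P[1]+s*p[:,0]+c*p[:,1],p[:,2]]
def rect(n,P,z,f="0",s=2,x0=-70,x1=180,y0=-200,y1=70):
    # image: cols = deck y, rows = deck x
    fr,K,rv,tv=cam(n,f); q=np.array([[x0,y0],[x0,y1],[x1,y1],[x1,y0]],float)
    uv=cv2.projectPoints(d2w(np.c_[q/1000,np.full(4,z)],P),rv,tv,K,None)[0].reshape(-1,2)
    H=cv2.getPerspectiveTransform(uv.astype(np.float32),np.float32((q[:,::-1]-[y0,x0])*s))
    return cv2.warpPerspective(fr,H,(int((y1-y0)*s),int((x1-x0)*s)),flags=cv2.INTER_CUBIC)
E
python3 - <<'E'
from h import *
fr,K,rv,tv=cam("scene")
px=np.array([[273,327],[405,319],[425,395],[281,408]])/1.4
w=np.array([ray(K,rv,tv,p,.022) for p in px]); print(w.round(3), np.linalg.norm(np.diff(w,axis=0),axis=1))
dk=np.array([[-.05,-.18,.022],[-.05,.05,.022],[.152,.05,.022],[.152,-.18,.022]])
s=least_squares(lambda P:(d2w(dk,P)-w)[:,:2].ravel(),[.5,0,.1]); P=s.x; print(P,s.fun.round(4)); np.save("P.npy",P)
o=np.hstack([rect(n,P,.022,s=1.45) for n in("scene","side")]); print(o.shape); cv2.imwrite("pics/rect.png",o[...,::-1])
for c,z in(((327,345),.044),((327,316),.076)): print(ray(K,rv,tv,np.array(c)/1.4,z))
E
```

```text
[[ 0.394 -0.171  0.022]
 [ 0.516  0.031  0.022]
 [ 0.69  -0.071  0.022]
 [ 0.58  -0.262  0.022]] [0.23594807 0.20213768 0.22026257]
[ 0.53250653 -0.03660129 -0.51487848] [ 0.0066  0.0021 -0.002   0.0002 -0.0003  0.0033 -0.0043 -0.0056]
(362, 782, 3)
[ 0.51820233 -0.13781954  0.044     ]
[ 0.48766491 -0.11613963  0.076     ]
```

View pics/rect.png

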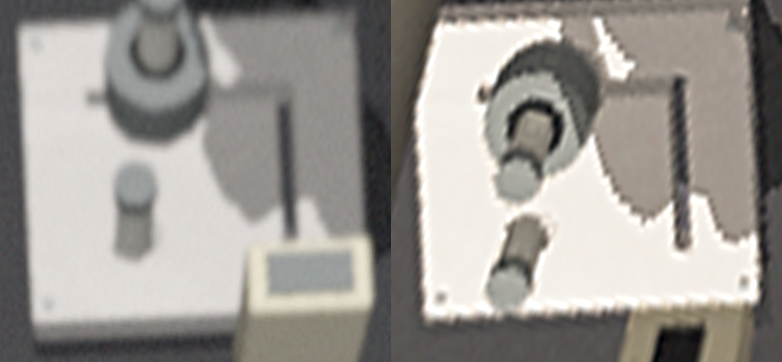

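The rectified views show that the first guess is about 10 mm off along deck x. In the side half the slot corner is at (675,82) and the slot end at (682,248). I'll check with the wrist camera.

```bash
python3 - <<'E'
from workcell import ctrl, imaging
from h import *
o=ctrl.get_obs(); r=imaging.read_camera("wrist")
T=np.eye(4);T[:3,:3]=o["tool_rot"];T[:3,3]=o["ee_pos"]; C=np.linalg.inv(T@np.array(r["T_tool_cam"]))
np.savez("wrist0.npz",frame=r["frame"],camera_matrix=r["camera_matrix"],rvec=cv2.Rodrigues(C[:3,:3])[0],tvec=C[:3,3])
print(np.linalg.inv(C)[:3,3])
s=np.load("side0.npz")["frame"][160:245,230:350]
cv2.imwrite("pics/w0.png",cv2.resize(r["frame"][...,::-1],(560,420)))
a=cv2.resize(s,(720,510),interpolation=cv2.INTER_CUBIC); cv2.imwrite("pics/s_crop.png",a[...,::-1])
E
```

```text
[0.52531755 0.08403199 0.383606  ]
```

View pics/w0.png

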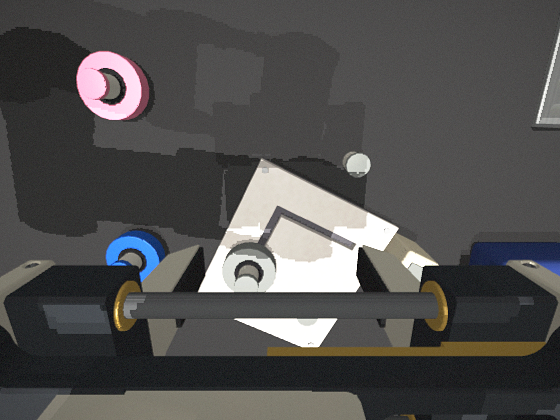

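View pics/s_crop.png

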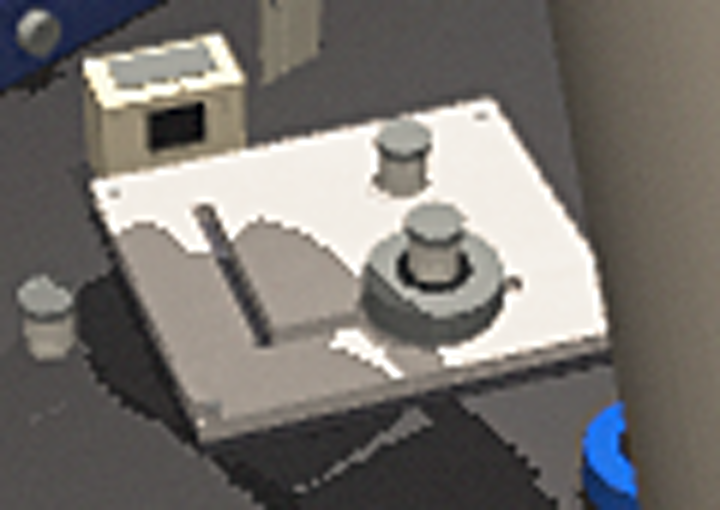

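Wrist view: deck corners at (262,159) and (398,228), slot corner at (279,211), second leg ending at (353,247), disc top centre at (249,268). Side crop: deck corners at (200,432), (90,183) and (492,100), slot end at (205,208), disc centre at about (433,285).

```bash
python3 - <<'E'
from h import *
obs={"wrist":([[-50,50],[152,50],[0,0],[114.5,0]],[[262,159],[398,228],[279,210.5],[354,247]]),
"side":([[-50,50],[152,50],[152,-180],[114.5,0],[-6,0]],np.array([[200,432],[91,184],[492,100],[205,206],[265,346]])/6+[230,160])}
def res(P,ns,raw=False):
    out=[]
    for n in ns:
        fr,K,rv,tv=cam(n); p,u=obs[n]; p=np.array(p)/1000
        q=np.array([ray(K,rv,tv,x,.022) for x in u]); out.append((d2w(np.c_[p,np.full(len(p),.022)],P)-q)[:,:2])
    return np.vstack(out).ravel()
for ns in(["wrist"],["side"],["wrist","side"]):
    s=least_squares(res,np.load("P.npy"),args=(ns,)); print(ns,s.x.round(4),np.degrees(s.x[2]).round(2),(s.fun*1000).round(1).reshape(-1,2).tolist())
P=s.x; np.save("P.npy",P)
c,si=np.cos(P[2]),np.sin(P[2]); R=np.array([[c,-si],[si,c]])
for n,u in(("wrist",[249,268]),("side",np.array([433,282])/6+[230,160])):
    fr,K,rv,tv=cam(n); w=ray(K,rv,tv,u,.044); print(n,"carrier",w.round(4),"deck",(R.T@(w[:2]-P[:2])*1000).round(1))
for d in([0,0],[110,0],[0,-132]): print(d,(R@np.array(d)/1000+P[:2]).round(4))
E
```

```text
['wrist'] [ 0.5229 -0.0352 -0.4723] -27.06 [[-0.9, 0.6], [0.5, -0.4], [0.0, -0.0], [0.4, -0.2]]
['side'] [ 0.5167 -0.032  -0.4725] -27.07 [[2.2, -2.2], [0.8, -0.1], [-1.1, 0.7], [1.7, 1.9], [-3.6, -0.4]]
['wrist', 'side'] [ 0.5197 -0.0331 -0.4785] -27.42 [[-3.8, 2.9], [-3.0, 0.7], [-3.3, 2.1], [-3.2, 1.3], [5.5, -3.1], [3.6, -2.1], [0.5, -0.7], [4.3, 0.2], [-0.6, -1.4]]
wrist carrier [ 0.4839 -0.107   0.044 ] deck [  2.3 -82.1]
side carrier [ 0.4713 -0.1043  0.044 ] deck [-10.1 -85.5]
[0, 0] [ 0.5197 -0.0331]
[110, 0] [ 0.6173 -0.0837]
[0, -132] [ 0.4589 -0.1502]
```

The wrist fit is consistent to under 1 mm, so I'm using it: deck corner at (0.5229, -0.0352), yaw -27.06°, carrier at deck (-2, -82). Next I move above a point behind the carrier, with the jaws part open to form a V and turned 27°.

>>> arm_command(commands="[[[3,-2,4,],[0.14,0,0],-0.13],[[5,-4,8],[0.28,0,0],-0.13],[[8,-5.4,12],[0.42,0,0],-0.13],[[10.3,-6.4,15.7],[0.472,0,0],-0.13],[[10.3,-6.4,15.7],[0.472,0,0],-0.13],[[10.3,-6.4,15.7],[0.472,0,0],-0.13],[[10.3,-6.4,15.7],[0.472,0,0],-0.13],[[10.3,-6.4,15.7],[0.472,0,0],-0.13],[[10.3,-6.4,15.7],[0.472,0,0],-0.13],[[10.3,-6.4,15.7],[0.472,0,0],-0.13]]")

```text
arm_command: Invalid argument: commands='[[[3,-2,4,],[0.14,0,0],-0.13],[[5,-4,8],[0.28,0,0],-0.13],[[8,-5.4,12],[0.42,0,0],-0.13],[[10.3,-6.4,15.7],[0.472,0,0],-0.13],[[10.3,-6.4,15.7],[0.472,0,0],-0.13],[[10.3,-6.4,15.7],[0.472,0,0],-0.13]...(350 chars total, truncated) is not valid JSON
```

```bash
cat > look.py <<'E'
import sys
from workcell import ctrl, imaging
from h import *
P=np.array([.5229,-.0352,np.radians(-27.06)])
def deck(w): 
    c,s=np.cos(P[2]),np.sin(P[2]); return (np.array([[c,s],[-s,c]])@(np.array(w)[:2]-P[:2])*1000).round(1)
if __name__=="__main__":
    o=ctrl.get_obs(); r=imaging.read_camera("wrist"); n=sys.argv[1]
    T=np.eye(4);T[:3,:3]=o["tool_rot"];T[:3,3]=o["ee_pos"]; C=np.linalg.inv(T@np.array(r["T_tool_cam"]))
    rv,tv,K=cv2.Rodrigues(C[:3,:3])[0],C[:3,3],np.array(r["camera_matrix"])
    np.savez(f"wrist{n}.npz",frame=r["frame"],camera_matrix=K,rvec=rv,tvec=tv)
    f=r["frame"].copy()
    for p in([0,0],[110,0],[114.5,0],[-50,50],[152,50],[0,-137]):
        u=cv2.projectPoints(d2w([[p[0]/1000,p[1]/1000,.022]],P),rv,tv,K,None)[0].ravel().round().astype(int)
        if (abs(u)<2000).all(): cv2.drawMarker(f,tuple(map(int,u)),(255,0,0),cv2.MARKER_CROSS,9,1)
    cv2.imwrite(f"pics/w{n}.png",f[...,::-1])
    print(o["t"],o["ee_pos"],deck(o["ee_pos"]),o["gripper_width"],o["force"].round(1) if hasattr(o["force"],'round') else o["force"]); print(np.round(o["tool_rot"],3))
E
python3 look.py 1
```

```text
0.15 [5.24712765e-01 4.76538208e-05 2.43202547e-01] [-14.4  32.2] 1.0021205463868337 [ 0.4 -0.7  0.7]
[[-0.001  1.     0.   ]
 [ 0.     0.    -1.   ]
 [-1.    -0.001 -0.   ]]
```

View pics/w1.png

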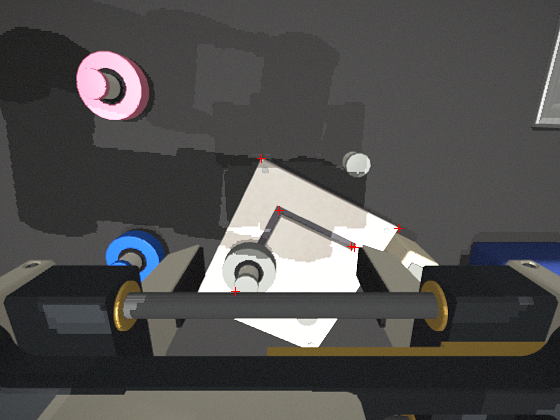

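The move was refused because of a stray comma. The overlaid deck points land on the deck and slot corners at (279,210), (353,247), (262,159) and (398,228), so the fit is good. I'm resending the move.

>>> arm_command(commands=[[[3, -2, 4], [0.14, 0, 0], -0.13], [[5, -4, 8], [0.28, 0, 0], -0.13], [[8, -5.4, 12], [0.42, 0, 0], -0.13], [[10.3, -6.4, 15.7], [0.472, 0, 0], -0.13], [[10.3, -6.4, 15.7], [0.472, 0, 0], -0.13], [[10.3, -6.4, 15.7], [0.472, 0, 0], -0.13], [[10.3, -6.4, 15.7], [0.472, 0, 0], -0.13], [[10.3, -6.4, 15.7], [0.472, 0, 0], -0.13], [[10.3, -6.4, 15.7], [0.472, 0, 0], -0.13], [[10.3, -6.4, 15.7], [0.472, 0, 0], -0.13]])

```text
t: 1.2
ee_pos: [0.4614, -0.1563, 0.1412]
tool_rot: [[0.001, 0.891, -0.453], [-0.0, -0.453, -0.891], [-1.0, 0.001, -0.0]]
force: [0.7, -0.3, 0.7]
gripper_width: 0.436
```

```bash
python3 look.py 2
```

```text
1.2 [ 0.46144061 -0.1563009   0.14118098] [   0.4 -135.8] 0.4355262852937879 [ 0.7 -0.3  0.7]
[[ 0.001  0.891 -0.453]
 [-0.    -0.453 -0.891]
 [-1.     0.001 -0.   ]]
```

View pics/w2.png

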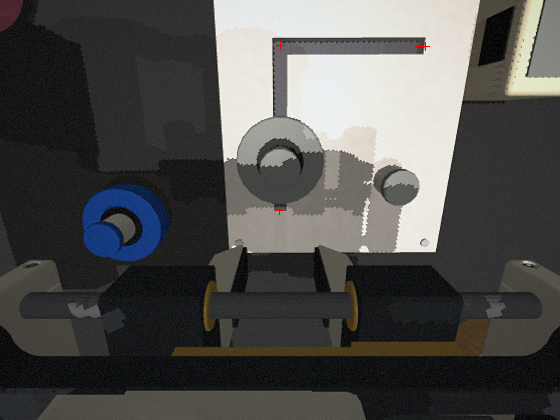

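The wrist view shows the slot corner at (280,44) and the slot end at (424,46), both matching the overlay. The carrier is centred at (280,160), straight ahead of the jaws. Next: go down, then push.

>>> arm_command(commands=[[[3, 0, 0], [0, 0, 0], -0.13], [[6, 0, 0], [0, 0, 0], -0.13], [[8, 0, 0], [0, 0, 0], -0.13], [[9, 0, 0], [0, 0, 0], -0.13], [[9.7, 0, 0], [0, 0, 0], -0.13], [[9.7, 0, 0], [0, 0, 0], -0.13], [[9.7, 0, 0], [0, 0, 0], -0.13]])

```text
t: 1.95
ee_pos: [0.4616, -0.1572, 0.0444]
tool_rot: [[0.001, 0.891, -0.455], [-0.001, -0.455, -0.891], [-1.0, 0.001, -0.0]]
force: [-0.9, -0.2, 0.8]
gripper_width: 0.434
```

>>> arm_command(commands=[[[0, 0, -0.5], [0, 0, 0], -0.13], [[0, 0, -1], [0, 0, 0], -0.13], [[0, 0, -1.4], [0, 0, 0], -0.13], [[0, 0, -1.8], [0, 0, 0], -0.13], [[0, 0, -2.2], [0, 0, 0], -0.13], [[0, 0, -2.6], [0, 0, 0], -0.13], [[0, 0, -3], [0, 0, 0], -0.13], [[0, 0, -3], [0, 0, 0], -0.13], [[0, 0, -3], [0, 0, 0], -0.13]])

```text
t: 2.85
ee_pos: [0.4748, -0.1299, 0.0436]
tool_rot: [[0.0, 0.891, -0.455], [0.0, -0.455, -0.891], [-1.0, 0.0, -0.001]]
force: [0.1, -0.5, 0.9]
gripper_width: 0.436
```

```bash
python3 look.py 3
```

```text
2.85 [ 0.47484699 -0.12990564  0.04359783] [   0.3 -106.2] 0.43551279870969944 [ 0.1 -0.5  0.9]
[[ 0.     0.891 -0.455]
 [ 0.    -0.455 -0.891]
 [-1.     0.    -0.001]]
```

View pics/w3.png

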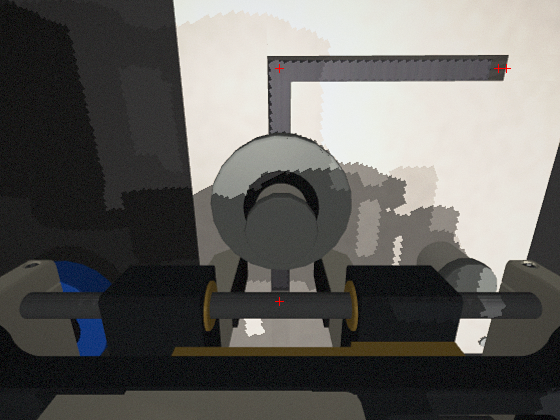

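Wrist view: disc centre at about (281,202), slot corner at (279,68). The jaws look just about in contact behind the disc. I'll work out the positions numerically.

```bash
python3 - <<'E'
from look import *
for n,u in(("2",[280,160]),("3",[281,202])):
    fr,K,rv,tv=cam("wrist",n); print(n,[deck(ray(K,rv,tv,x,.044)).tolist() for x in (u,)])
fr,K,rv,tv=cam("wrist","3"); print([deck(ray(K,rv,tv,x,.044)).tolist() for x in([211,202],[352,202],[281,135])], deck(ray(K,rv,tv,[279,68],.022)))
E
```

```text
2 [[0.6, -87.0]]
3 [[1.1, -63.8]]
[[-33.9, -63.8], [36.5, -63.8], [1.0, -31.3]] [ 0. -0.]
```

Contact offset is about 40 mm, as expected. The carrier is at y ≈ -66, so I push on about 65 mm.

>>> arm_command(commands=[[[0, 0, -0.4], [0, 0, 0], -0.13], [[0, 0, -0.8], [0, 0, 0], -0.13], [[0, 0, -1.3], [0, 0, 0], -0.13], [[0, 0, -1.8], [0, 0, 0], -0.13], [[0, 0, -2.3], [0, 0, 0], -0.13], [[0, 0, -2.8], [0, 0, 0], -0.13], [[0, 0, -3.3], [0, 0, 0], -0.13], [[0, 0, -3.8], [0, 0, 0], -0.13], [[0, 0, -4.3], [0, 0, 0], -0.13], [[0, 0, -4.8], [0, 0, 0], -0.13], [[0, 0, -5.3], [0, 0, 0], -0.13], [[0, 0, -5.7], [0, 0, 0], -0.13], [[0, 0, -6], [0, 0, 0], -0.13], [[0, 0, -6.2], [0, 0, 0], -0.13], [[0, 0, -6.4], [0, 0, 0], -0.13], [[0, 0, -6.5], [0, 0, 0], -0.13], [[0, 0, -6.5], [0, 0, 0], -0.13], [[0, 0, -6.5], [0, 0, 0], -0.13]])

```text
t: 4.7
ee_pos: [0.5043, -0.0724, 0.0438]
tool_rot: [[0.0, 0.891, -0.455], [0.0, -0.455, -0.891], [-1.0, 0.0, -0.0]]
force: [0.0, -1.1, 0.4]
gripper_width: 0.434
```

```bash
python3 look.py 4
```

```text
4.7 [ 0.50427399 -0.0723673   0.04379397] [  0.3 -41.6] 0.43384567728103485 [ 0.  -1.1  0.4]
[[ 0.     0.891 -0.455]
 [ 0.    -0.455 -0.891]
 [-1.     0.    -0.   ]]
```

View pics/w4.png

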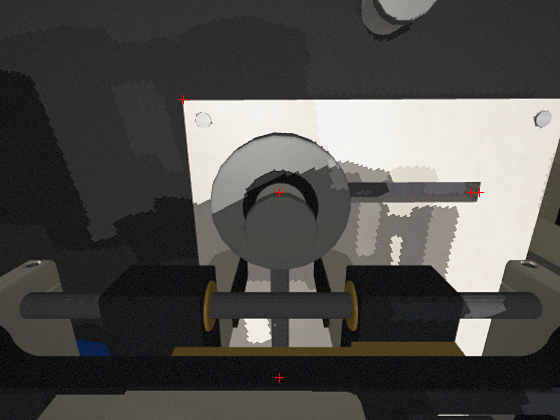

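The disc is seated in the V at (281,202), so y ≈ -2. I'll inch to the corner stop, watching the force.

>>> arm_command(commands=[[[0, 0, -0.1], [0, 0, 0], -0.13], [[0, 0, -0.2], [0, 0, 0], -0.13], [[0, 0, -0.2], [0, 0, 0], -0.13]])

```text
t: 5.05
ee_pos: [0.5052, -0.0706, 0.0438]
tool_rot: [[0.0, 0.891, -0.455], [-0.0, -0.455, -0.891], [-1.0, 0.0, 0.0]]
force: [0.5, -1.1, 0.2]
gripper_width: 0.436
```

>>> arm_command(commands=[[[0, 0, -0.1], [0, 0, 0], -0.13], [[0, 0, -0.2], [0, 0, 0], -0.13], [[0, 0, -0.2], [0, 0, 0], -0.13]])

```text
t: 5.35
ee_pos: [0.5061, -0.0689, 0.0438]
tool_rot: [[0.0, 0.891, -0.455], [-0.0, -0.455, -0.891], [-1.0, 0.0, 0.0]]
force: [-1.1, -2.5, 0.6]
gripper_width: 0.435
```

>>> arm_command(commands=[[[0, 0, -0.1], [0, 0, 0], -0.13], [[0, 0, -0.15], [0, 0, 0], -0.13], [[0, 0, -0.15], [0, 0, 0], -0.13]])

```text
t: 5.65
ee_pos: [0.5062, -0.0685, 0.0438]
tool_rot: [[-0.001, 0.891, -0.454], [-0.001, -0.454, -0.891], [-1.0, -0.0, 0.002]]
force: [-3.6, -7.1, 1.6]
gripper_width: 0.436
```

The force is about 8 N and motion has stopped, so the pin is at the corner stop. Next: back off, lift, and go round behind the carrier for leg 2, turning 90°.

>>> arm_command(commands=[[[0, 0, 0.8], [0, 0, 0], -0.13], [[0, 0, 1.8], [0, 0, 0], -0.13], [[0, 0, 2.5], [0, 0, 0], -0.13], [[-2, 0, 2.5], [0, 0, 0], -0.13], [[-5, 0, 2.5], [0, 0, 0], -0.13], [[-8, 0, 2.5], [0, 0, 0], -0.13], [[-9.6, 0, 2.5], [0, 0, 0], -0.13], [[-9.6, -1.5, 2.5], [0.14, 0, 0], -0.13], [[-9.6, -3, 2], [0.28, 0, 0], -0.13], [[-9.6, -4.5, 1], [0.42, 0, 0], -0.13], [[-9.6, -5.5, 0], [0.56, 0, 0], -0.13], [[-9.6, -5.5, -1], [0.7, 0, 0], -0.13], [[-9.6, -5.5, -2], [0.84, 0, 0], -0.13], [[-9.6, -5.5, -3], [0.98, 0, 0], -0.13], [[-9.6, -5.5, -3.74], [1.12, 0, 0], -0.13], [[-9.6, -5.5, -3.74], [1.26, 0, 0], -0.13], [[-9.6, -5.5, -3.74], [1.4, 0, 0], -0.13], [[-9.6, -5.5, -3.74], [1.54, 0, 0], -0.13], [[-9.6, -5.5, -3.74], [1.571, 0, 0], -0.13], [[-9.6, -5.5, -3.74], [1.571, 0, 0], -0.13]])

```text
t: 7.65
ee_pos: [0.4746, -0.0094, 0.1397]
tool_rot: [[0.0, -0.455, -0.89], [0.0, -0.89, 0.455], [-1.0, -0.0, 0.0]]
force: [0.3, -0.1, -0.2]
gripper_width: 0.434
```

>>> arm_command(commands=[[[0, 0, 0], [0, 0, 0], -0.13], [[0, 0, 0], [0, 0, 0], -0.13], [[0, 0, 0], [0, 0, 0], -0.13]])

```text
t: 7.95
ee_pos: [0.4747, -0.0092, 0.1397]
tool_rot: [[0.0, -0.455, -0.891], [0.0, -0.891, 0.455], [-1.0, -0.0, -0.0]]
force: [-0.4, -0.3, 0.4]
gripper_width: 0.434
```

```bash
python3 look.py 5
```

```text
7.95 [ 0.47470671 -0.00921781  0.13973248] [-54.7   1.2] 0.43376209285099393 [-0.4 -0.3  0.4]
[[ 0.    -0.455 -0.891]
 [ 0.    -0.891  0.455]
 [-1.    -0.    -0.   ]]
```

View pics/w5.png

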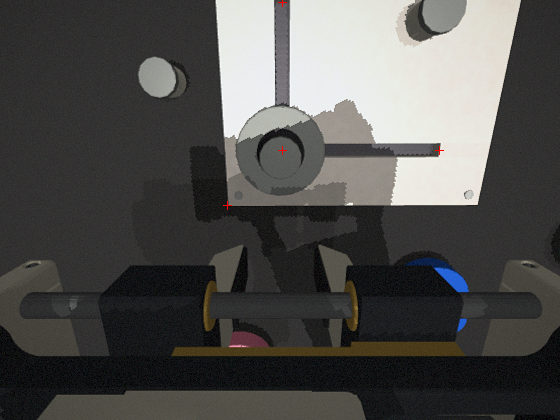

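The carrier is at the corner, centred at about (280,150). The second leg runs straight up the picture and the jaws are behind the carrier. Next: go down with a 0.9 mm lateral correction, then push along leg 2.

>>> arm_command(commands=[[[3, 0.09, 0], [0, 0, 0], -0.13], [[6, 0.09, 0], [0, 0, 0], -0.13], [[8, 0.09, 0], [0, 0, 0], -0.13], [[9, 0.09, 0], [0, 0, 0], -0.13], [[9.6, 0.09, 0], [0, 0, 0], -0.13], [[9.6, 0.09, 0], [0, 0, 0], -0.13], [[9.6, 0.09, -0.5], [0, 0, 0], -0.13], [[9.6, 0.09, -0.9], [0, 0, 0], -0.13], [[9.6, 0.09, -1.3], [0, 0, 0], -0.13], [[9.6, 0.09, -1.6], [0, 0, 0], -0.13], [[9.6, 0.09, -1.9], [0, 0, 0], -0.13], [[9.6, 0.09, -2.2], [0, 0, 0], -0.13], [[9.6, 0.09, -2.5], [0, 0, 0], -0.13], [[9.6, 0.09, -2.8], [0, 0, 0], -0.13], [[9.6, 0.09, -3.1], [0, 0, 0], -0.13], [[9.6, 0.09, -3.1], [0, 0, 0], -0.13]])

```text
t: 9.6
ee_pos: [0.5026, -0.0244, 0.0437]
tool_rot: [[0.001, -0.455, -0.891], [-0.0, -0.891, 0.455], [-1.0, -0.0, -0.001]]
force: [-0.3, 0.6, 1.3]
gripper_width: 0.435
```

>>> arm_command(commands=[[[0, 0, -0.4], [0, 0, 0], -0.13], [[0, 0, -0.9], [0, 0, 0], -0.13], [[0, 0, -1.4], [0, 0, 0], -0.13], [[0, 0, -1.9], [0, 0, 0], -0.13], [[0, 0, -2.4], [0, 0, 0], -0.13], [[0, 0, -2.9], [0, 0, 0], -0.13], [[0, 0, -3.4], [0, 0, 0], -0.13], [[0, 0, -3.9], [0, 0, 0], -0.13], [[0, 0, -4.4], [0, 0, 0], -0.13], [[0, 0, -4.9], [0, 0, 0], -0.13], [[0, 0, -5.4], [0, 0, 0], -0.13], [[0, 0, -5.9], [0, 0, 0], -0.13], [[0, 0, -6.4], [0, 0, 0], -0.13], [[0, 0, -6.9], [0, 0, 0], -0.13], [[0, 0, -7.4], [0, 0, 0], -0.13], [[0, 0, -7.9], [0, 0, 0], -0.13], [[0, 0, -8.3], [0, 0, 0], -0.13], [[0, 0, -8.7], [0, 0, 0], -0.13], [[0, 0, -8.9], [0, 0, 0], -0.13], [[0, 0, -9], [0, 0, 0], -0.13]])

```text
t: 11.6
ee_pos: [0.5822, -0.0651, 0.0437]
tool_rot: [[0.0, -0.455, -0.891], [0.0, -0.891, 0.455], [-1.0, -0.0, -0.0]]
force: [-1.3, 1.2, 0.8]
gripper_width: 0.432
```

```bash
python3 look.py 6
```

```text
11.6 [ 0.58222773 -0.06507509  0.04373871] [66.4  0.4] 0.43154328294599176 [-1.3  1.2  0.8]
[[ 0.    -0.455 -0.891]
 [ 0.    -0.891  0.455]
 [-1.    -0.    -0.   ]]
```

View pics/w6.png

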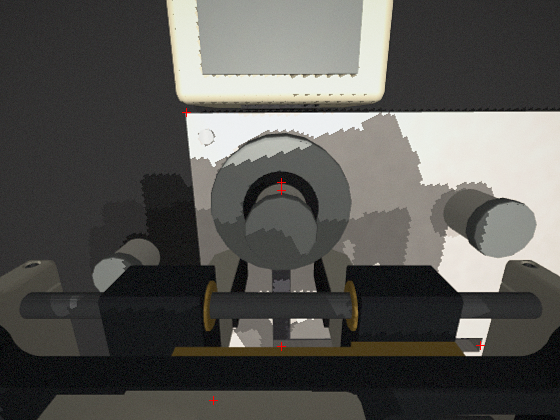

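The carrier is in the V at (281,202) and about 5 mm short of home. I'll inch forward watching the force.

>>> arm_command(commands=[[[0, 0, -0.1], [0, 0, 0], -0.13], [[0, 0, -0.2], [0, 0, 0], -0.13], [[0, 0, -0.3], [0, 0, 0], -0.13], [[0, 0, -0.3], [0, 0, 0], -0.13]])

```text
t: 12.05
ee_pos: [0.585, -0.0664, 0.0438]
tool_rot: [[0.0, -0.455, -0.891], [-0.0, -0.891, 0.455], [-1.0, -0.0, -0.0]]
force: [-0.8, 1.0, 0.3]
gripper_width: 0.436
```

>>> arm_command(commands=[[[0, 0, -0.1], [0, 0, 0], -0.13], [[0, 0, -0.2], [0, 0, 0], -0.13], [[0, 0, -0.2], [0, 0, 0], -0.13]])

```text
t: 12.35
ee_pos: [0.586, -0.067, 0.0437]
tool_rot: [[-0.001, -0.455, -0.891], [0.001, -0.891, 0.455], [-1.0, 0.0, 0.001]]
force: [-4.4, 2.2, 3.1]
gripper_width: 0.434
```

>>> arm_command(commands=[[[0, 0, -0.1], [0, 0, 0], -0.13], [[0, 0, -0.15], [0, 0, 0], -0.13], [[0, 0, -0.15], [0, 0, 0], -0.13], [[0, 0, -0.15], [0, 0, 0], -0.13]])

```text
t: 12.75
ee_pos: [0.5862, -0.0671, 0.0436]
tool_rot: [[-0.004, -0.455, -0.891], [0.001, -0.891, 0.455], [-1.0, 0.001, 0.004]]
force: [-7.7, 4.7, 5.0]
gripper_width: 0.439
```

The arm has stalled at about 9 N with the TCP at deck x = 70.9. Adding the 38.8 mm offset gives 109.7 mm, so the pin is home. Backing off and lifting.

>>> arm_command(commands=[[[0, 0, 0.1], [0, 0, 0], -0.13], [[0, 0, 0.3], [0, 0, 0], -0.13], [[0, 0, 0.8], [0, 0, 0], -0.13], [[0, 0, 1.6], [0, 0, 0], -0.13], [[0, 0, 2.5], [0, 0, 0], -0.13], [[-2, 0, 3], [0, 0, 0], -0.13], [[-5, 0, 3], [0, 0, 0], -0.13], [[-8, 0, 3], [0, 0, 0], -0.13], [[-10, 0, 3], [0, 0, 0], -0.13], [[-10, 0, 3], [0, 0, 0], -0.13], [[-10, 0, 3], [0, 0, 0], -0.13]])

```text
t: 13.85
ee_pos: [0.5607, -0.0541, 0.1436]
tool_rot: [[0.0, -0.455, -0.891], [-0.0, -0.891, 0.455], [-1.0, -0.0, -0.0]]
force: [0.6, 0.6, -0.3]
gripper_width: 0.435
```

```bash
python3 look.py 7; python3 - <<'E'
from look import *
fr,K,rv,tv=cam("wrist","7")
f=fr.copy(); a=np.linspace(0,2*np.pi,72)
for c,r,z,col in(((.11,0),.036,.044,(255,0,0)),((.11,0),.015,.076,(0,255,0))):
    u=cv2.projectPoints(d2w(np.c_[c[0]+r*np.cos(a),c[1]+r*np.sin(a),np.full(72,z)],P),rv,tv,K,None)[0].reshape(-1,2)
    for p in u: f[tuple(np.clip(p.round().astype(int),0,[559,419])[::-1])]=col
cv2.imwrite("pics/w7b.png",f[...,::-1])
E
```

```text
13.85 [ 0.56071953 -0.05410035  0.14355819] [42.3  0.4] 0.43546514605176306 [ 0.6  0.6 -0.3]
[[ 0.    -0.455 -0.891]
 [-0.    -0.891  0.455]
 [-1.    -0.    -0.   ]]
```

View pics/w7b.png

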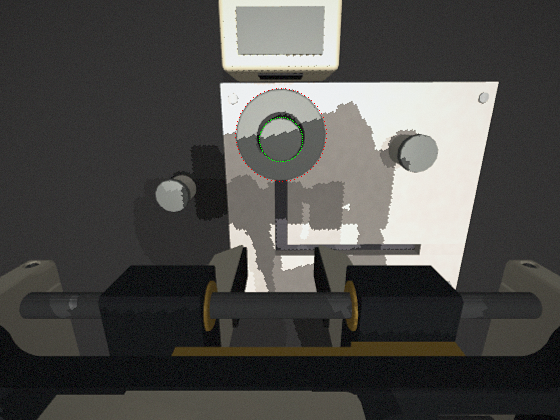

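The predicted outlines of the disc and cap at home, centred at (281,135), coincide with the real ones. Both pots are still standing and the fingers are clear. Handing in.

```bash
python3 -c "
from workcell import ctrl
print(ctrl.job_done())"
```

```text
the job is handed in; nothing more can be done
None
```

The carrier is at the end of the slot by the reading head. The fingers are drawn back and lifted clear, and the job is handed in; it gave no verdict. The arm clock stood at about 13.9 s of the 48 s allowed.

**What I did:** I pushed the carrier by its disc with the part-open jaws acting as a V. It went along the first leg to the corner stop, where it stalled at about 8 N. I then lifted, went round behind it, turned 90° and pushed it along the second leg to the end stop, where it stalled at about 9 N.

**Last checks:**
- **Carrier position:** the stall put its centre at about 109.7 mm along the second leg, against 110 mm for home. In the last wrist picture, taken after backing off, the predicted home outline of the disc and pot cap matched what the camera saw.
- **Bystanders:** `pot_elbow` and `pot_side` were standing in that picture. The other five were outside the gripper's path, and I did not look at them again.
- **Contact:** the force reading was near zero once the fingers were clear.

**Problems along the way:**
- **Camera disagreement:** the side camera placed the deck about 6 mm from where the wrist camera did. I used the wrist fit, which was consistent to about 1 mm, and both stops confirmed it.
- **Refused call:** one move was refused for a typing error before anything moved.

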